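# Roll the metal roller up the inclined track to its stop

### The arm

A 7-joint arm with a two-finger parallel gripper is mounted at the origin on the work surface. World frame = base frame: x ahead of the robot, y to its left, z up, the work surface at z = 0. Lengths are in m, angles in rad, forces in N, time in s.
With the tool pointing down it reaches from about 0.425 to 1.025 m from the base axis. Payload 9.4 kg.
Tool frame: the origin (TCP) lies between the finger pads; the fingertips stand 17 mm ahead of it and the grasp point (between the pads) lies 2 mm behind it; z points along the fingers, y is the direction in which the jaws open and shut (so a half turn about z gives the same grasp; the last joint's range is limited). The gripper opens to 85 mm and grips with 20 to 120 N. Pads are 22 mm wide; open, the fingers measure 114 mm over their backs; the gripper's body (76 mm by 85 mm) begins 54 mm behind the grasp point. The pads swing forward as they close: fully open they stand 13 mm farther back than shut.
Start: joints at [-1.303, 0.599, -0.003, 1.599, 0.002, 0.943, -0.08], TCP at [0.245, 0.682, 0.248] pointing down, gripper open.
Joint ranges: [-2.57, 2.57], [-0.35, 1.97], [-1.29, 1.29], [0.11, 2.56], [-1.05, 4.19], [0.11, 1.86], [-2.63, 2.63]. Speed limits (rad/s): [2.22, 2.22, 3.01, 3.01, 3.14, 3.14, 3.14].

### API

Orientations are given as [roll, pitch, yaw] about the fixed x, y, z axes, in that order (R = Rz(yaw) Ry(pitch) Rx(roll)).
In Python, from bench import bot, optics gives the robot as it stands. The module is installed in compiled form; this text tells all that it offers.
- The arm moves only by the tool step_arm, never from a script. Its argument "plan" is text: rows parted by semicolons, each of 6 numbers parted by spaces: the shift along the tool's x, y, z as a fraction of full scale, then the turn, a rotation vector about the tool's x, y, z as a fraction of full scale. A call has 1 to 5 rows; each row shifts and turns the pose as measured when the row begins, along the tool's axes as they then stand; what a row does not reach is not made up. Full scale, the value 1, is 1000 mm for a shift and 30 degrees for a turn. A row lasts 1/12 s, in which the tool goes at most 41.7 mm and 7.16 degrees, less where a joint would pass 70% of its speed; a pose out of reach is approached as far as the arm can. A call with a number of a shift or a turn outside -1 to 1 is refused whole. A call with a gripper value outside its range is refused whole. "jaw" is the closure, from 0 (fully open) to 1 (shut), set as the call begins (left out, the last holds). The fingers move at their own pace and stop on an object; "newtons" is the grip in N (left out, the last holds). Time passes only in rows, so rows that do not move let the fingers close. It gives the time, the measured TCP pose, the force and the opening at its end, in the units of the state.
- bot.get_state(): the state, without advancing time (a new reading comes with each control period).
- optics.read_camera(name): name is "scene" or "side" or "wrist"; returns a dict with "pixels" (400x640x3 uint8, blue, green, red), "depth" (400x640 float32, m along the optical axis (not along the pixel's ray), 0 where there is no reading), "fx", "fy", "cx", "cy" (pixels), "dist_coeffs" ([k1, k2, p1, p2, k3] as OpenCV has them; the pictures are not rectified), "xyz" and "attitude" of the camera in the world. Camera axes: x right, y down, z forward; pixel columns grow to the right and rows downward; lengths in m; the calibration is good to about 2 mm. A picture is of the moment at which its call begins.
- bot.hand_in(): hands the job in, once; it reports no verdict.
Trained networks look in the newest picture that a camera, given by its name, has taken for a name from the list of things; names that differ only in an ending like _2 or _b are one class to them, and where a whole thing is asked for, a point or a joint stands for the part that bears it (a point fixed in the world has none). Each returns a list of dicts, best first, with "confidence" (0 to 1); they miss things now and then, are a little off and sometimes report something else, mostly with a low value. They report only what shows in the picture. A call takes as long as a camera call. They do not tell look-alikes from the thing itself.
- optics.spot_in(camera, query): "xyz" ([x, y, z] in m, in world coordinates, good to about 4 mm: the middle of the surface that is visible of it).
The state is a dict: "time": time; "joint_pos": joint angles; "qd": joint speeds; "tau": joint torques, N m; "tcp_pos": TCP position; "tool_rot": TCP orientation; "force": force on the tool from outside, world axes, zero at the start; "wrist_torque": the same for the moment, N m; "opening": opening from 0.0 (shut) to 1.0 (fully open).
Only numpy, scipy, OpenCV 4.12 (cv2) and the standard library are available. Lean on these libraries where they do the work, as an engineer would, in place of code of your own. Each camera call takes 0.05 s, during which the arm holds its last target. There are 200 camera calls.

### The job

Get the incline experiment ready: with a fingertip, push the big metal roller from the foot of the wooden track slowly and gently up the slope, over the crest and into the hollow at the top, where it stays by itself against the upright stop. Keep the finger behind it all the way so that it does not run back down or shoot away; do not pinch, lift or carry it. Leave the things standing around the track where they are, and finish with the hand clear.

Things in the scene. Friction and masses are not known exactly. Their poses are not given: they have to be found in the camera images.
- ramp: Fixed plywood incline track, 118 mm wide. Frame level: origin on the table, mid-width, right under the foot of the slope; x uphill along the track, y across, z up (mm). Surface: level run-in, z 14, from x -130 to 0; 10 degree slope from x 0 to the crest at x 200, z 49.3; then a 4 mm step down into a hollow, floor z 45.3 sinking to 43.8 at the stop. End lip x -138 to -130, top z 22.
- slope (a point): Foot of the slope, on its surface, mid-width, 14 mm above the ramp's origin. x points up along the slope, y across, z square to the slope. Aluminium rails run along both sides of the track, 98 mm apart inside, 8 mm thick, their tops 10 mm above run-in and slope, level at z 59 beside the hollow. The roller fits with 4 mm to spare each side and cannot turn across.
- seat (a point): Where the roller's centre lies when seated in the hollow: x 218, z 75 mm in the ramp's frame; axes as the ramp's. The upright wooden stop has its face 30 mm uphill of here (ramp x 248), is 18 mm thick and its top is at z 79. Once the roller's centre has passed the crest (ramp x 200) it drops into the hollow by itself and stays.
- roller: Solid polished (slippery) aluminium cylinder, 60 mm diameter, 90 mm long, 0.3 to 0.65 kg, a thin dark line round it near each end. Origin at its centre; y is its long axis, across the track; x and z turn as it rolls. Starts at rest on the level run-in, centre 44 mm above the table, 35 to 65 mm before the foot of the slope. Rolls freely; let go on the slope it runs back.
- tape_roll: Roll of amber packing tape lying flat, 84 mm outside diameter, 45 mm high; origin at the centre of its underside, z up. Not to be moved.
- ink_bottle: Black ink bottle, 52 mm diameter, 62 mm tall; origin at the centre of its underside, z up. Not to be moved.
- spare_roller: Thin spare aluminium roller standing on end, 32 mm diameter, 60 mm tall; origin at the centre of its underside, z up. Not to be moved.
- water_bottle: Clear water bottle with a red cap, 64 mm diameter, 210 mm tall, standing beyond the stop; origin at the centre of its underside, z up. Not to be moved.
Things that resemble listed ones, but are neither listed nor needed, are in the scene too. Leave any blue look-alike of the roller alone.

How it is judged:
By the outcome, as a careful person would: the job done as asked, in the order asked, and still so for the second after the job is handed in, with the robot touching nothing.
It also fails if it takes over 48 s, if anything falls off the work surface, if the arm or the gripper's body presses on something with over 40 N, if the wrist force passes 120 N, or if a joint passes its speed limit or range.

## Working session

There is one attempt and no reset: what is moved stays moved. The work goes in short steps, Python scripts to look and compute and a tool call to move; the robot and the scene stay as the last step left them, time stands still between calls to the robot, and variables do not carry over. Pictures are saved under pics/ and viewed, about 8 in all and at most 12, crops included, and the job is handed in when it is done.

Besides the shell and the picture viewer there is one more tool, called after "Call:" as name(argument=value, ...), one argument or row to a line, values as JSON. step_arm: Moves the arm, as the interface text tells. Shift numbers are shares of 1000 mm and turn numbers shares of 30 degrees, none past 1 either way. Its arguments: {"type":"object","properties":{"plan":{"type":"string"},"jaw":{"type":"number"},"newtons":{"type":"number"}},"required":["plan"]}

```bash
mkdir -p pics; cat > h.py <<'E'
from bench import bot, optics
import numpy as np, cv2
from scipy.spatial.transform import Rotation as R
def rot(a):
    a=np.array(a,float)
    return a if a.shape==(3,3) else R.from_euler('xyz',a).as_matrix() if a.size==3 else R.from_quat(a).as_matrix()
def cloud(c):
    h,w=c['depth'].shape
    K=np.array([[c['fx'],0,c['cx']],[0,c['fy'],c['cy']],[0,0,1.]])
    u,v=np.meshgrid(np.arange(w),np.arange(h))
    n=cv2.undistortPoints(np.stack([u,v],-1).reshape(-1,1,2).astype(np.float64),K,np.array(c['dist_coeffs'],float)).reshape(h,w,2)
    P=np.dstack([n,np.ones((h,w))])*c['depth'][...,None]
    return P@rot(c['attitude']).T+np.array(c['xyz'])
E
python3 - <<'E'
from h import *
print(bot.get_state())
ims=[]
for n in ['scene','side']:
    c=optics.read_camera(n); ims.append(c['pixels']); np.save(n+'.npy',c['depth']); print(n,c['xyz'],c['attitude'],c['fx'])
    cv2.imwrite(f'pics/{n}0.png',c['pixels']); np.save(n+'_cl.npy',cloud(c))
    for q in ['ramp','roller','tape_roll','ink_bottle','spare_roller','water_bottle']:
        print(n,q,[(np.round(d['xyz'],3).tolist(),round(d['confidence'],2)) for d in optics.spot_in(n,q)])
E
```

```text
{'time': 0.0, 'joint_pos': array([-1.30271998,  0.60014448, -0.00254034,  1.60012285,  0.00179539,
        0.94289406, -0.07982486]), 'qd': array([ 0.00068443,  0.00038605, -0.00044439,  0.00073016, -0.00156451,
       -0.00055507,  0.0005959 ]), 'tau': array([-1.42011418e-04, -7.76473475e+01,  1.56505197e+00, -2.57993942e+01,
        1.23210929e-02,  9.64178704e-03, -1.48495893e-06]), 'tcp_pos': array([0.24490473, 0.68191495, 0.2474055 ]), 'tool_rot': array([-3.14003248e+00,  1.41461457e-04,  2.79684495e+00]), 'force': array([0.5581942 , 0.00555276, 0.42606294]), 'wrist_torque': array([0.00768548, 0.02201636, 0.05191687]), 'opening': 1.0047817153050382}
scene [1.03713861 0.72247468 0.62088191] [-2.1467777   0.0060825   2.56918438] 378.20305959284485
scene ramp [([0.698, 0.26, 0.112], 0.67), ([0.723, -0.208, 0.03], 0.64), ([0.621, 0.001, 0.031], 0.55)]
scene roller [([0.48, -0.356, 0.042], 0.79), ([0.572, -0.187, 0.058], 0.77), ([0.623, -0.005, 0.037], 0.55)]
scene tape_roll [([0.72, -0.211, 0.031], 0.72), ([0.62, 0.0, 0.032], 0.63), ([0.702, 0.26, 0.11], 0.32)]
scene ink_bottle [([0.754, 0.035, 0.041], 0.73)]
scene spare_roller [([0.71, -0.087, 0.038], 0.82)]
scene water_bottle [([0.699, 0.261, 0.11], 0.77)]
side [0.49016265 0.64979708 0.57791082] [-2.21314025 -0.01086771 -2.95955792] 363.13057056117697
side ramp [([0.608, 0.027, 0.039], 0.96)]
side roller [([0.56, -0.181, 0.057], 0.92)]
side tape_roll [([0.72, -0.212, 0.03], 0.91)]
side ink_bottle [([0.739, 0.033, 0.04], 0.98)]
side spare_roller [([0.707, -0.092, 0.04], 0.51), ([0.61, 0.03, 0.035], 0.27)]
side water_bottle [([0.678, 0.261, 0.12], 0.7)]
```

View pics/scene0.png

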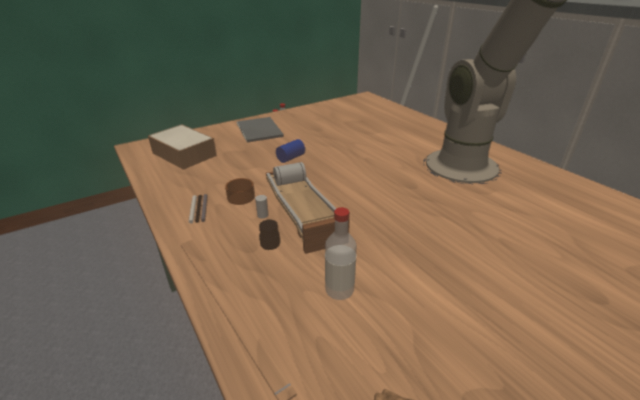

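View pics/side0.png

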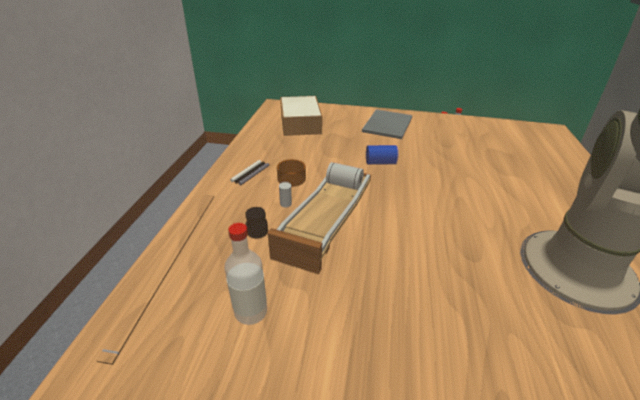

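The scene picture shows the silver roller on the track at (290,174). It could be confused with the blue look-alike at (290,150) and the thin spare roller standing on end at (261,206). I choose the silver one lying between the rails. In the side picture it is at (345,175) and the blue one is at (381,155).

```bash
cat > fit.py <<'E'
from h import *
from scipy.optimize import differential_evolution, minimize
P=np.vstack([np.load(n+'_cl.npy').reshape(-1,3) for n in ('scene','side')])
P=P[np.isfinite(P).all(1)&(P[:,0]>.45)&(P[:,0]<.75)&(P[:,1]>-.36)&(P[:,1]<.2)&(P[:,2]>-.01)&(P[:,2]<.12)]*1000
def model(x,y):
    s=np.where(x<0,14,np.where(x<200,14+x*.1763,45)); rail=np.where(x<200,s+10,59)
    z=np.where(abs(y)<49,s,rail); z=np.where((x>248),79,z); z=np.where(x<-130,22,z)
    return np.where((x<-138)|(x>266)|(abs(y)>58),0,z)
def loc(p,Q):
    c,s=np.cos(p[2]),np.sin(p[2]); d=Q[:,:2]-p[:2]
    return d@np.array([[c,-s],[s,c]])
def cost(p):
    L=loc(p,P); r=P[:,2]-model(*L.T)
    k=(L[:,0]>-180)&(L[:,0]<300)&(abs(L[:,1])<75)
    return -np.sum(k*(np.where(P[:,2]>8,1,.3))*np.exp(-(r/4)**2))+0.3*np.sum(k*(abs(r)>12))
r=differential_evolution(cost,[(520,660),(-220,-60),(.9,1.9)],seed=1,popsize=25,maxiter=120)
r=minimize(cost,r.x,method='Nelder-Mead'); p=r.x
print('ramp',p,np.degrees(p[2]),r.fun,len(P))
L=loc(p,P); e=P[:,2]-model(*L.T)
k=(L[:,0]>-125)&(L[:,0]<0)&(abs(L[:,1])<52)&(P[:,2]>35)
q=minimize(lambda c:np.sum(np.minimum(abs(np.hypot(L[k,0]-c[0],P[k,2]-44)-30),8)),[-50],method='Nelder-Mead')
print('roller x',q.x,'y',np.percentile(L[k,1],[2,50,98]),k.sum(),'resid',q.fun/k.sum())
for x in (-110,q.x[0],0,200,218,248):
    c,s=np.cos(p[2]),np.sin(p[2]); print(x,np.round([p[0]+c*x,p[1]+s*x],1))
c,s=np.cos(p[2]),np.sin(p[2])
for n in ('scene','side'):
    C=__import__('json')
np.save('ramp.npy',p)
# overlay
im=cv2.imread('pics/side0.png')
c0=optics.read_camera('side'); K=np.array([[c0['fx'],0,c0['cx']],[0,c0['fy'],c0['cy']],[0,0,1.]]); A=rot(c0['attitude'])
def pix(x,y,z):
    w=np.array([p[0]+c*x-s*y,p[1]+s*x+c*y,z])/1000; v=A.T@(w-c0['xyz'])
    return tuple(int(4*t) for t in cv2.projectPoints(v.reshape(1,3),np.zeros(3),np.zeros(3),K,np.array(c0['dist_coeffs'],float))[0].ravel())
im=cv2.resize(c0['pixels'],None,fx=4,fy=4,interpolation=cv2.INTER_CUBIC)
for y in (-49,49,-57,57):
    for a,b in [((0,24),(200,59.3)),((-130,24),(0,24)),((200,59),(248,59))]: cv2.line(im,pix(a[0],y,a[1]),pix(b[0],y,b[1]),(0,0,255),1)
cv2.line(im,pix(248,-59,79),pix(248,59,79),(255,0,0),1);cv2.line(im,pix(266,-59,79),pix(266,59,79),(255,0,0),1);cv2.line(im,pix(200,-49,49.3),pix(200,49,49.3),(0,255,0),1)
cv2.line(im,pix(q.x[0],-45,74),pix(q.x[0],45,74),(0,255,0),1)
cv2.imwrite('pics/ov.png',im[580:1120,1020:1560])
E
python3 fit.py
```

```text
ramp [ 577.70461689 -143.56319875    1.3586474 ] 77.84476207950877 -3981.789424065537 27294
roller x [-63.47427368] y [-43.17010964   2.24056318  46.81767277] 1205 resid 1.713151073905161
-110 [ 554.5 -251.1]
-63.474273681640625 [ 564.3 -205.6]
0 [ 577.7 -143.6]
200 [619.8  52. ]
218 [623.6  69.5]
248 [629.9  98.9]
```

View pics/ov.png

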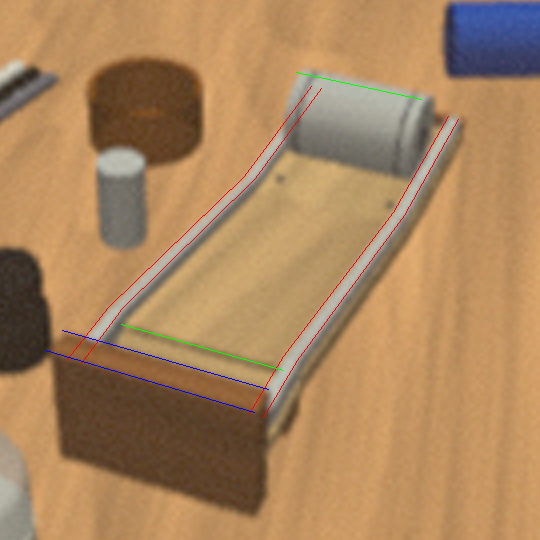

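The overlay agrees with the picture to about 5 mm, which is enough for the finger in the 98 mm channel. The silver roller's top line matches near (360,85) in the crop. The blue look-alike at (495,40) stays untouched. Next I compute the approach.

```bash
cat > plan.py <<'E'
import sys
from h import *
p=np.load('ramp.npy')
def rows(x,y,z,step=40,n=5):
    """print first n rows towards ramp-frame TCP (mm), tool x uphill, pointing down"""
    st=bot.get_state(); Rm=rot(st['tool_rot']); pos=np.array(st['tcp_pos'])*1000
    G=rot([0,0,p[2]]); T=np.array([p[0],p[1],0])+G@[x,y,z]
    Rt=G@np.diag([1.,-1,-1])
    N=max(1,int(np.ceil(np.linalg.norm(T-pos)/step)),int(np.ceil(np.degrees(R.from_matrix(Rm.T@Rt).magnitude())/6.5)))
    w=R.from_matrix(Rm.T@Rt).as_rotvec()/N
    print('ramp-frame now',np.round(G.T@(pos-[p[0],p[1],0]),1),'turn left',np.round(np.degrees(w*N),1),'F',np.round(st['force'],1),'open',round(st['opening'],2),'j',np.round(st['joint_pos'],2),'t',round(st['time'],2),'N',N)
    out=[]
    for i in range(min(N,n)):
        s=Rm.T@((T-pos)/N)/1000; out.append(' '.join(f'{v:.3f}' for v in [*s,*(w/np.radians(30))])); Rm=Rm@R.from_rotvec(w).as_matrix()
    print('; '.join(out))
if __name__=='__main__': rows(*map(float,sys.argv[1:4]),*(map(float,sys.argv[4:5])),n=25)
E
python3 plan.py -120 0 200
```

```text
ramp-frame now [737.3 499.1 248.3] turn left [ 0.  -0.  82.4] F [0.2 0.  0.5] open 1.0 j [-1.3   0.6  -0.    1.6   0.    0.94 -0.08] t 0.75 N 25
-0.024 -0.031 0.002 0.000 -0.000 0.110; -0.026 -0.030 0.002 0.000 -0.000 0.110; -0.028 -0.028 0.002 0.000 -0.000 0.110; -0.029 -0.027 0.002 0.000 -0.000 0.110; -0.031 -0.025 0.002 0.000 -0.000 0.110; -0.032 -0.023 0.002 0.000 -0.000 0.110; -0.033 -0.021 0.002 0.000 -0.000 0.110; -0.035 -0.019 0.002 0.000 -0.000 0.110; -0.036 -0.017 0.002 0.000 -0.000 0.110; -0.037 -0.015 0.002 0.000 -0.000 0.110; -0.037 -0.013 0.002 0.000 -0.000 0.110; -0.038 -0.011 0.002 0.000 -0.000 0.110; -0.039 -0.009 0.002 0.000 -0.000 0.110; -0.039 -0.006 0.002 0.000 -0.000 0.110; -0.039 -0.004 0.002 0.000 -0.000 0.110; -0.040 -0.002 0.002 0.000 -0.000 0.110; -0.040 0.000 0.002 0.000 -0.000 0.110; -0.040 0.003 0.002 0.000 -0.000 0.110; -0.039 0.005 0.002 0.000 -0.000 0.110; -0.039 0.007 0.002 0.000 -0.000 0.110; -0.039 0.009 0.002 0.000 -0.000 0.110; -0.038 0.012 0.002 0.000 -0.000 0.110; -0.037 0.014 0.002 0.000 -0.000 0.110; -0.036 0.016 0.002 0.000 -0.000 0.110; -0.035 0.018 0.002 0.000 -0.000 0.110
```

Call:
step_arm(
  plan="-0.024 -0.031 0 0 0 0.11; -0.026 -0.03 0 0 0 0.11; -0.028 -0.028 0 0 0 0.11; -0.029 -0.027 0 0 0 0.11; -0.031 -0.025 0 0 0 0.11",
  jaw=1,
  newtons=30,
)

```text
time: 1.17
tcp_pos: [0.3019, 0.4966, 0.2458]
tool_rot: [3.138, -0.006, 2.511]
force: [0.4, 0.3, 0.5]
opening: 0.3
```

```bash
python3 plan.py -120 0 200
```

```text
ramp-frame now [567.7 404.4 245.8] turn left [-0.  -0.4 66. ] F [0.4 0.3 0.5] open 0.3 j [-1.17  0.43  0.07  1.94 -0.05  0.77 -0.13] t 1.17 N 20
-0.032 -0.023 0.002 -0.000 -0.001 0.110; -0.034 -0.021 0.002 -0.000 -0.001 0.110; -0.035 -0.019 0.002 -0.000 -0.001 0.110; -0.036 -0.017 0.002 -0.000 -0.001 0.110; -0.037 -0.015 0.002 -0.000 -0.001 0.110; -0.038 -0.013 0.002 -0.000 -0.001 0.110; -0.038 -0.011 0.002 -0.000 -0.001 0.110; -0.039 -0.009 0.002 -0.000 -0.001 0.110; -0.039 -0.006 0.002 -0.000 -0.001 0.110; -0.040 -0.004 0.002 -0.000 -0.001 0.110; -0.040 -0.002 0.002 -0.000 -0.001 0.110; -0.040 0.001 0.002 -0.000 -0.001 0.110; -0.040 0.003 0.002 -0.000 -0.001 0.110; -0.040 0.005 0.002 -0.000 -0.001 0.110; -0.039 0.007 0.002 -0.000 -0.001 0.110; -0.039 0.010 0.002 -0.000 -0.001 0.110; -0.038 0.012 0.002 -0.000 -0.001 0.110; -0.037 0.014 0.002 -0.000 -0.001 0.110; -0.036 0.016 0.002 -0.000 -0.001 0.110; -0.035 0.018 0.002 -0.000 -0.001 0.110
```

Call:
step_arm(
  plan="-0.032 -0.023 0 0 0 0.11; -0.034 -0.021 0 0 0 0.11; -0.035 -0.019 0 0 0 0.11; -0.036 -0.017 0 0 0 0.11; -0.037 -0.015 0 0 0 0.11",
)

```text
time: 1.58
tcp_pos: [0.3657, 0.299, 0.2455]
tool_rot: [3.137, -0.008, 2.209]
force: [1.6, 0.3, 0.3]
opening: -0.001
```

Call:
step_arm(
  plan="-0.038 -0.013 0 0 0 0.11; -0.038 -0.011 0 0 0 0.11; -0.039 -0.009 0 0 0 0.11; -0.039 -0.006 0 0 0 0.11; -0.04 -0.004 0 0 0 0.11",
)

```text
time: 2.0
tcp_pos: [0.4258, 0.1003, 0.2455]
tool_rot: [3.134, -0.011, 1.908]
force: [1.7, 1.9, -1.5]
opening: 0.001
```

```bash
python3 plan.py -120 0 200
```

```text
ramp-frame now [206.4 199.8 245.5] turn left [ 0.3 -0.7 31.4] F [ 1.7  1.9 -1.5] open 0.0 j [-0.59  0.27  0.29  2.25 -0.15  0.63  0.15] t 2.0 N 10
-0.038 -0.000 0.004 0.001 -0.002 0.105; -0.038 0.002 0.004 0.001 -0.002 0.105; -0.038 0.004 0.004 0.001 -0.002 0.105; -0.038 0.006 0.004 0.001 -0.002 0.105; -0.037 0.008 0.004 0.001 -0.002 0.105; -0.037 0.010 0.004 0.001 -0.002 0.105; -0.036 0.012 0.004 0.001 -0.002 0.105; -0.035 0.014 0.004 0.001 -0.002 0.105; -0.035 0.016 0.004 0.001 -0.002 0.105; -0.034 0.018 0.005 0.001 -0.002 0.105
```

Call:
step_arm(
  plan="-0.038 0 0.003 0 0 0.105; -0.038 0.002 0.003 0 0 0.105; -0.038 0.004 0.003 0 0 0.105; -0.038 0.006 0.003 0 0 0.105; -0.037 0.008 0.003 0 0 0.105",
)

```text
time: 2.42
tcp_pos: [0.4894, -0.0899, 0.2305]
tool_rot: [3.13, -0.014, 1.619]
force: [1.0, 0.8, -0.4]
opening: -0.0
```

Call:
step_arm(
  plan="-0.037 0.01 0.004 0 0 0.105; -0.036 0.012 0.004 0 0 0.105; -0.035 0.014 0.004 0 0 0.105; -0.035 0.016 0.004 0 0 0.105; -0.034 0.018 0.004 0 0 0.105",
)

```text
time: 2.83
tcp_pos: [0.5502, -0.2815, 0.2088]
tool_rot: [3.131, -0.018, 1.331]
force: [0.7, 0.5, -0.6]
opening: -0.006
```

```bash
python3 plan.py -125 0 100
```

```text
ramp-frame now [-140.6   -2.2  208.8] turn left [ 0.6 -1.  -1.6] F [ 0.7  0.5 -0.6] open -0.01 j [ 0.11  0.55  0.42  1.91 -0.35  0.75  0.5 ] t 2.83 N 3
0.005 -0.001 0.036 0.007 -0.012 -0.017; 0.005 -0.001 0.036 0.007 -0.012 -0.017; 0.005 -0.001 0.036 0.007 -0.012 -0.017
```

Call:
step_arm(
  plan="0.005 0 0.036 0.007 -0.012 -0.017; 0.005 0 0.036 0.007 -0.012 -0.017; 0.005 0 0.034 0.007 -0.012 -0.017; 0 0 0 0 0 0",
)

```text
time: 3.17
tcp_pos: [0.5586, -0.2807, 0.1014]
tool_rot: [3.131, 0.009, 1.342]
force: [-0.8, 0.9, -0.4]
opening: -0.001
```

```bash
python3 plan.py -122 0 50 10; python3 - <<'E'
from h import *
c=optics.read_camera('side'); a=cv2.resize(c['pixels'][90:290,240:440],None,fx=2,fy=2,interpolation=cv2.INTER_CUBIC)
w=optics.read_camera('wrist'); b=cv2.resize(w['pixels'],(640,400))[:, 120:520]
cv2.imwrite('pics/c1.png',np.hstack([a,b]))
for n in ('side','wrist'): print(n,[(np.round(d['xyz'],3).tolist(),round(d['confidence'],2)) for d in optics.spot_in(n,'roller')])
W=cloud(w).reshape(-1,3)*1000; p=np.load('ramp.npy'); G=rot([0,0,p[2]]); L=(W-[p[0],p[1],0])@G
k=(abs(L[:,0]+63)<40)&(abs(L[:,1])<48)&(L[:,2]>45)&(L[:,2]<90)
print(k.sum(), np.percentile(L[k],[1,50,99],axis=0).round(1) if k.sum() else '')
E
```

```text
ramp-frame now [-138.1  -10.2  101.4] turn left [ 0.6  0.5 -0.9] F [-0.8  0.9 -0.4] open -0.0 j [ 0.15  0.69  0.34  1.97 -0.42  0.54  0.55] t 3.17 N 6
0.003 -0.002 0.009 0.003 0.003 -0.005; 0.003 -0.002 0.009 0.003 0.003 -0.005; 0.003 -0.002 0.009 0.003 0.003 -0.005; 0.003 -0.002 0.009 0.003 0.003 -0.005; 0.003 -0.002 0.009 0.003 0.003 -0.005; 0.003 -0.002 0.009 0.003 0.003 -0.005
side [([0.468, -0.353, 0.043], 0.79), ([0.558, -0.184, 0.059], 0.78)]
wrist [([0.566, -0.203, 0.07], 0.96), ([0.478, -0.354, 0.049], 0.81), ([0.733, -0.221, 0.035], 0.24)]
22200 [[-92.2 -42.4  52.9]
 [-62.4   1.6  71.7]
 [-36.5  45.8  75.6]]
```

View pics/c1.png

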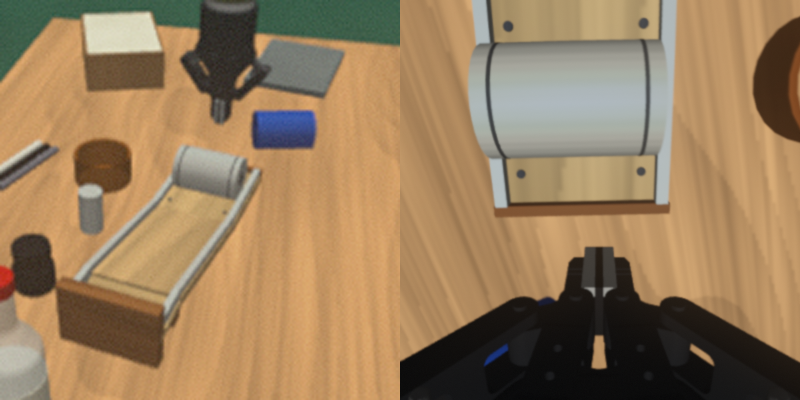

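The left half of the picture shows the closed finger at (220,110), behind the silver roller at (210,172) and clear of the blue one at (284,128). The wrist half shows the roller at (568,98) and the lip at (583,210), with the fingertips at (600,250) pointing straight at it.

Call:
step_arm(
  plan="0.004 -0.002 0.011 0.003 0.003 -0.005; 0.004 -0.002 0.011 0.003 0.003 -0.005; 0.004 -0.002 0.011 0.003 0.003 -0.005; 0.004 -0.002 0.011 0.003 0.003 -0.005; 0.004 -0.002 0.01 0.003 0.003 -0.005",
)

```text
time: 3.78
tcp_pos: [0.5605, -0.2631, 0.0591]
tool_rot: [3.115, 0.005, 1.354]
force: [0.1, 0.5, 0.9]
opening: -0.003
```

```bash
python3 plan.py -118 0 47 4
```

```text
ramp-frame now [-120.5   -8.3   59.1] turn left [ 1.5  0.3 -0.2] F [0.1 0.5 0.9] open -0.0 j [ 0.16  0.74  0.28  2.01 -0.46  0.43  0.58] t 3.78 N 4
0.001 -0.002 0.003 0.013 0.002 -0.002; 0.001 -0.002 0.003 0.013 0.002 -0.002; 0.001 -0.002 0.003 0.013 0.002 -0.002; 0.001 -0.002 0.003 0.013 0.002 -0.002
```

Call:
step_arm(
  plan="0.001 -0.002 0.004 0.015 0 0; 0.001 -0.002 0.004 0.015 0 0; 0.001 -0.002 0.004 0.015 0 0; 0.001 -0.002 0.004 0.015 0 0; 0 0 0 0 0 0",
)

```text
time: 4.2
tcp_pos: [0.5514, -0.2547, 0.0379]
tool_rot: [-3.128, 0.003, 1.356]
force: [0.2, -0.7, 0.5]
opening: -0.004
```

```bash
python3 plan.py -106 0 47 3
```

```text
ramp-frame now [-114.2    2.3   37.9] turn left [-0.8  0.2 -0.2] F [ 0.2 -0.7  0.5] open -0.0 j [ 0.16  0.77  0.28  2.01 -0.47  0.43  0.57] t 4.2 N 5
0.002 0.000 -0.002 -0.005 0.001 -0.001; 0.002 0.000 -0.002 -0.005 0.001 -0.001; 0.002 0.000 -0.002 -0.005 0.001 -0.001; 0.002 0.000 -0.002 -0.005 0.001 -0.001; 0.002 0.000 -0.002 -0.005 0.001 -0.001
```

Call:
step_arm(
  plan="0 0 -0.002 0 0 0; 0 0 -0.003 0 0 0; 0.001 0 -0.002 0 0 0; 0.002 0 -0.001 0 0 0; 0.002 0 0 0 0 0",
)

```text
time: 4.62
tcp_pos: [0.553, -0.2509, 0.0475]
tool_rot: [-3.13, 0.004, 1.355]
force: [0.1, 0.3, -1.1]
opening: 0.0
```

Call:
step_arm(
  plan="0.002 0 0 0 0 0; 0.002 0 0 0 0 0; 0.002 0 0 0 0 0; 0.002 0 0 0 0 0; 0.002 0 0 0 0 0",
)

```text
time: 5.03
tcp_pos: [0.5559, -0.24, 0.0484]
tool_rot: [-3.131, 0.004, 1.355]
force: [0.1, -1.6, 0.5]
opening: 0.002
```

```bash
cat > see.py <<'E'
from h import *
import sys
p=np.load('ramp.npy'); G=rot([0,0,p[2]])
st=bot.get_state(); t=G.T@(np.array(st['tcp_pos'])*1000-[p[0],p[1],0]); print('t',round(st['time'],2),'tcp',t.round(1),'F',(G.T@st['force']).round(1),'j',np.round(st['joint_pos'],2))
from scipy.optimize import minimize
for n in sys.argv[1:]:
    c=optics.read_camera(n); L=(cloud(c).reshape(-1,3)*1000-[p[0],p[1],0])@G
    # topmost ridge of the roller ahead of the finger
    k=(L[:,0]>t[0]+14)&(L[:,0]<t[0]+75)&(abs(L[:,1]-2)<42)&(L[:,2]>14+max(0,min(200,t[0]+41))*.1763+22)&(L[:,2]<112)
    Q=L[k]
    if len(Q)<50: print(n,'few',len(Q)); continue
    q=minimize(lambda v:np.minimum(abs(np.hypot(Q[:,0]-v[0],Q[:,2]-v[1])-30),8).sum(),[t[0]+45,t[2]-3],method='Nelder-Mead')
    print(n,'roller x,z',q.x.round(1),'resid',round(q.fun/len(Q),2),len(Q),'y',np.percentile(Q[:,1],50).round(1))
E
python3 see.py wrist side
```

```text
t 5.03 tcp [-98.8   1.   48.4] F [-1.5 -0.5  0.5] j [ 0.12  0.76  0.29  2.02 -0.47  0.44  0.55]
wrist roller x,z [-57.8  44.6] resid 1.11 41215 y 1.6
side roller x,z [-55.1  44.7] resid 2.46 701 y 3.5
```

The finger is in contact: the wrist depth puts the roller's centre at x -57.8 and z 44.6, with the TCP 41 mm behind it. I now push along the level run-in.

Call:
step_arm(
  plan="0.0025 0 0 0 0 0; 0.003 0 0 0 0 0; 0.003 0 0 0 0 0; 0.003 0 0 0 0 0; 0.003 0 0 0 0 0",
)

```text
time: 5.55
tcp_pos: [0.5591, -0.2252, 0.0481]
tool_rot: [-3.131, 0.005, 1.354]
force: [0.3, -0.4, -0.3]
opening: 0.001
```

Call:
step_arm(
  plan="0.003 0 0 0 0 0; 0.003 0 0 0 0 0; 0.003 0 0 0 0 0; 0.003 0 0 0 0 0; 0.003 0 0 0 0 0",
)

```text
time: 5.97
tcp_pos: [0.5627, -0.2084, 0.048]
tool_rot: [-3.131, 0.004, 1.355]
force: [-0.3, -0.4, 0.2]
opening: -0.003
```

```bash
python3 see.py wrist
```

```text
t 5.97 tcp [-66.5   1.   48. ] F [-0.5  0.2  0.2] j [ 0.07  0.75  0.29  2.03 -0.48  0.43  0.51]
wrist roller x,z [-25.5  44.6] resid 1.13 41529 y 1.6
```

Call:
step_arm(
  plan="0.003 0 0 0 0 0; 0.003 0 0 0 0 0; 0.003 0 0 0 0 0; 0.003 0 0 0 0 0; 0.003 0 0 0 0 0",
)

```text
time: 6.43
tcp_pos: [0.5663, -0.192, 0.0479]
tool_rot: [-3.131, 0.004, 1.355]
force: [-0.4, 0.8, -0.2]
opening: 0.002
```

Call:
step_arm(
  plan="0.003 0 0 0 0 0; 0.003 0 0 0 0 0; 0.003 0 -0.0005 0 0 0; 0.003 0 -0.0005 0 0 0; 0.003 0 -0.0005 0 0 0",
)

```text
time: 6.85
tcp_pos: [0.5697, -0.1786, 0.0499]
tool_rot: [-3.133, 0.007, 1.353]
force: [-0.4, -4.2, 2.5]
opening: -0.004
```

```bash
python3 see.py wrist
```

```text
t 6.85 tcp [-35.9   0.4  49.9] F [-4.2 -0.5  2.5] j [ 0.01  0.75  0.3   2.04 -0.49  0.43  0.47]
wrist roller x,z [ 5.  46.3] resid 1.04 40774 y 1.7
```

Call:
step_arm(
  plan="0.0035 0 -0.0006 0 0 0; 0.0035 0 -0.0006 0 0 0; 0.0035 0 -0.0006 0 0 0; 0.0035 0 -0.0006 0 0 0; 0.0035 0 -0.0006 0 0 0",
)

```text
time: 7.32
tcp_pos: [0.5738, -0.1612, 0.0534]
tool_rot: [-3.134, 0.008, 1.351]
force: [-2.0, -3.5, 1.0]
opening: -0.002
```

Call:
step_arm(
  plan="0.0035 0 -0.0006 0 0 0; 0.0035 0 -0.0006 0 0 0; 0.0035 0 -0.0006 0 0 0; 0.0035 0 -0.0006 0 0 0; 0.0035 0 -0.0006 0 0 0",
)

```text
time: 7.73
tcp_pos: [0.5779, -0.142, 0.0566]
tool_rot: [-3.133, 0.008, 1.352]
force: [-1.4, -3.8, 1.8]
opening: 0.002
```

```bash
python3 see.py wrist
```

```text
t 7.73 tcp [ 1.6  0.1 56.6] F [-4.   0.5  1.8] j [-0.07  0.74  0.32  2.04 -0.5   0.44  0.41]
wrist roller x,z [42.5 52.9] resid 0.71 39060 y 1.7
```

Call:
step_arm(
  plan="0.0035 0 -0.0006 0 0 0; 0.0035 0 -0.0006 0 0 0; 0.0035 0 -0.0006 0 0 0; 0.0035 0 -0.0006 0 0 0; 0.0035 0 -0.0006 0 0 0",
)

```text
time: 8.2
tcp_pos: [0.5821, -0.1226, 0.0597]
tool_rot: [-3.133, 0.008, 1.352]
force: [-1.6, -4.2, 2.6]
opening: -0.0
```

Call:
step_arm(
  plan="0.0035 0 -0.0006 0 0 0; 0.0035 0 -0.0006 0 0 0; 0.0035 0 -0.0006 0 0 0; 0.0035 0 -0.0006 0 0 0; 0.0035 0 -0.0006 0 0 0",
)

```text
time: 8.62
tcp_pos: [0.5862, -0.1037, 0.0629]
tool_rot: [-3.133, 0.008, 1.352]
force: [-1.0, -3.5, 1.8]
opening: 0.001
```

Call:
step_arm(
  plan="0.0035 0 -0.0006 0 0 0; 0.0035 0 -0.0006 0 0 0; 0.0035 0 -0.0006 0 0 0; 0.0035 0 -0.0006 0 0 0; 0.0035 0 -0.0006 0 0 0",
)

```text
time: 9.03
tcp_pos: [0.5903, -0.0846, 0.066]
tool_rot: [-3.132, 0.008, 1.352]
force: [-1.4, -3.2, 2.3]
opening: 0.004
```

```bash
python3 see.py wrist
```

```text
t 9.03 tcp [60.3  0.1 66. ] F [-3.4  0.7  2.3] j [-0.18  0.73  0.35  2.04 -0.51  0.47  0.33]
wrist roller x,z [101.2  63.3] resid 0.42 38153 y 1.8
```

Call:
step_arm(
  plan="0.0035 0 -0.0007 0 0 0; 0.0035 0 -0.0007 0 0 0; 0.0035 0 -0.0007 0 0 0; 0.0035 0 -0.0007 0 0 0; 0.0035 0 -0.0007 0 0 0",
)

```text
time: 9.5
tcp_pos: [0.5944, -0.0653, 0.0696]
tool_rot: [-3.132, 0.008, 1.352]
force: [-0.2, -2.8, 2.0]
opening: -0.002
```

Call:
step_arm(
  plan="0.0035 0 -0.0007 0 0 0; 0.0035 0 -0.0007 0 0 0; 0.0035 0 -0.0007 0 0 0; 0.0035 0 -0.0007 0 0 0; 0.0035 0 -0.0007 0 0 0",
)

```text
time: 9.92
tcp_pos: [0.5986, -0.0464, 0.0734]
tool_rot: [-3.132, 0.008, 1.352]
force: [-0.9, -3.8, 1.3]
opening: 0.001
```

Call:
step_arm(
  plan="0.0035 0 -0.0007 0 0 0; 0.0035 0 -0.0007 0 0 0; 0.0035 0 -0.0007 0 0 0; 0.0035 0 -0.0007 0 0 0; 0.0035 0 -0.0007 0 0 0",
)

```text
time: 10.33
tcp_pos: [0.6026, -0.0273, 0.0771]
tool_rot: [-3.132, 0.008, 1.352]
force: [-1.7, -3.4, 2.3]
opening: 0.002
```

Call:
step_arm(
  plan="0.0035 0 -0.0007 0 0 0; 0.0035 0 -0.0007 0 0 0; 0.0035 0 -0.0007 0 0 0; 0.0035 0 -0.0007 0 0 0; 0.003 0 -0.0006 0 0 0",
)

```text
time: 10.75
tcp_pos: [0.6066, -0.0086, 0.0807]
tool_rot: [-3.131, 0.008, 1.353]
force: [-1.1, -3.4, 1.9]
opening: 0.003
```

```bash
python3 see.py wrist
```

```text
t 10.75 tcp [138.    0.2  80.7] F [-3.6  0.4  1.9] j [-0.33  0.72  0.39  2.01 -0.52  0.52  0.21]
wrist roller x,z [178.9  77. ] resid 0.41 37317 y 1.7
```

Call:
step_arm(
  plan="0.0028 0 -0.0005 0 0 0; 0.0028 0 -0.0005 0 0 0; 0.0028 0 -0.0004 0 0 0; 0.0028 0 -0.0002 0 0 0; 0.0025 0 0 0 0 0",
)

```text
time: 11.22
tcp_pos: [0.6099, 0.0065, 0.0824]
tool_rot: [-3.131, 0.007, 1.353]
force: [-0.5, -1.7, 1.1]
opening: 0.002
```

Call:
step_arm(
  plan="0.0025 0 0 0 0 0; 0.0025 0 0 0 0 0; 0.0025 0 0 0 0 0; 0.002 0 0 0 0 0",
)

```text
time: 11.55
tcp_pos: [0.6123, 0.0196, 0.0819]
tool_rot: [-3.13, 0.005, 1.355]
force: [-0.1, 0.6, -0.2]
opening: -0.001
```

```bash
python3 see.py wrist
```

```text
t 11.55 tcp [166.8   0.5  81.9] F [ 0.6  0.3 -0.2] j [-0.38  0.73  0.4   1.99 -0.52  0.54  0.17]
wrist roller x,z [216.1  75.3] resid 0.42 34331 y 1.7
```

The roller has dropped into the hollow and the force is about 0. I hold the finger behind it while it settles.

Call:
step_arm(
  plan="0.001 0 0 0 0 0; 0 0 0 0 0 0; 0 0 0 0 0 0; 0 0 0 0 0 0; 0 0 0 0 0 0",
)

```text
time: 12.02
tcp_pos: [0.6126, 0.0221, 0.0815]
tool_rot: [-3.129, 0.004, 1.357]
force: [0.2, -0.3, -0.1]
opening: -0.003
```

```bash
python3 see.py wrist side; python3 - <<'E'
from h import *
c=optics.read_camera('wrist'); cv2.imwrite('pics/w2.png',c['pixels'])
p=np.load('ramp.npy'); G=rot([0,0,p[2]]); L=(cloud(c).reshape(-1,3)*1000-[p[0],p[1],0])@G
k=(L[:,0]>236)&(L[:,0]<290)&(abs(L[:,1])<50)&(abs(L[:,2]-79)<4); print('stop top x',np.percentile(L[k],[2,50,98],axis=0).round(1))
E
```

```text
t 12.02 tcp [169.3   0.8  81.5] F [-0.3 -0.3 -0.1] j [-0.38  0.73  0.4   1.99 -0.52  0.54  0.17]
wrist roller x,z [216.1  75.3] resid 0.4 35787 y 1.7
side roller x,z [217.5  75. ] resid 0.94 702 y 3.2
stop top x [[245.4 -47.9  78.1]
 [254.7   0.   79.9]
 [263.6  47.8  81.6]]
```

View pics/w2.png

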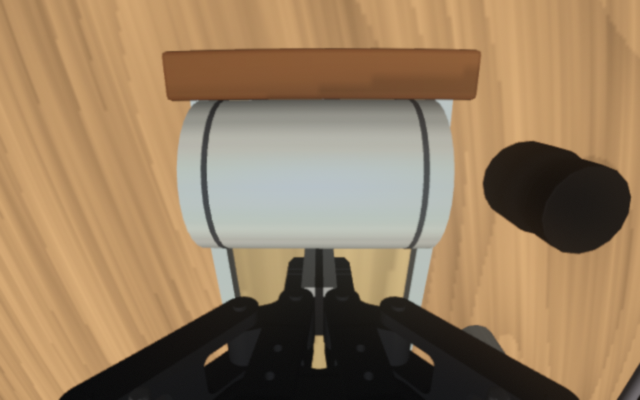

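The wrist picture shows the roller at (318,172) square against the stop's edge at (320,98), with the finger at (318,260) just behind it. The roller has not moved between two looks. I back the finger off, then lift.

Call:
step_arm(
  plan="-0.006 0 0 0 0 0; -0.008 0 -0.002 0 0 0; -0.008 0 -0.008 0 0 0; -0.005 0 -0.02 0 0 0; -0.002 0 -0.03 0 0 0",
)

```text
time: 12.58
tcp_pos: [0.6034, -0.0098, 0.1393]
tool_rot: [-3.121, 0.007, 1.356]
force: [0.1, 0.9, -0.0]
opening: 0.0
```

Call:
step_arm(
  plan="-0.01 0 -0.035 0 0 0; -0.01 0 -0.035 0 0 0; -0.01 0 -0.025 0 0 0; 0 0 0 0 0 0; 0 0 0 0 0 0",
)

```text
time: 13.0
tcp_pos: [0.5981, -0.0481, 0.2471]
tool_rot: [-3.128, 0.007, 1.348]
force: [-0.8, 0.6, -0.7]
opening: 0.002
```

```bash
python3 - <<'E'
from h import *
from scipy.optimize import minimize
p=np.load('ramp.npy'); G=rot([0,0,p[2]]); st=bot.get_state(); print(st['time'],st['tcp_pos'],st['force'].round(1),abs(st['qd']).max())
for n in ('wrist','side'):
    c=optics.read_camera(n); L=(cloud(c).reshape(-1,3)*1000-[p[0],p[1],0])@G
    Q=L[(L[:,0]>185)&(L[:,0]<245)&(abs(L[:,1]-2)<42)&(L[:,2]>72)&(L[:,2]<112)]
    if len(Q)>50: print(n,minimize(lambda v:np.minimum(abs(np.hypot(Q[:,0]-v[0],Q[:,2]-v[1])-30),8).sum(),[210,78],method='Nelder-Mead').x.round(1),len(Q))
    if n=='side':
        cv2.imwrite('pics/s3.png',c['pixels'])
        for q in ('tape_roll','ink_bottle','spare_roller','water_bottle'): print(q,[np.round(d['xyz'],3).tolist() for d in optics.spot_in(n,q)][:1])
E
```

```text
13.0 [ 0.59807511 -0.04807842  0.24705686] [-0.8  0.6 -0.7] 0.05686864635750359
wrist [216.   75.2] 8585
side [217.4  75.1] 721
tape_roll [[0.721, -0.214, 0.031]]
ink_bottle [[0.735, 0.033, 0.044]]
spare_roller [[0.708, -0.09, 0.039]]
water_bottle [[0.681, 0.258, 0.118]]
```

View pics/s3.png

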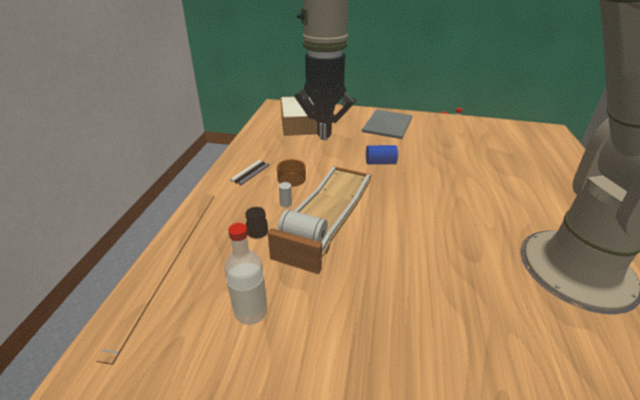

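The side picture shows the roller seated at (303,225) against the stop at (297,250), the hand clear at (325,120), and everything else in place.

```bash
python3 -c "
from bench import bot; print(bot.hand_in())"
```

```text
the job is handed in; nothing more can be done
None
```

The roller is in the hollow at the top of the track, resting against the upright stop, and the job is handed in. I pushed it with the closed fingertips at about 40–45 mm/s up the slope and slower over the crest. The finger stayed behind it all the way, and the pushing force was about 5 N at most. The roller dropped into the hollow by itself. I then backed the finger off and raised the hand about 165 mm, finishing at 13.0 s.

**Roller position:** The last looks put its centre at ramp x 216.0, z 75.2 mm (wrist camera) and x 217.4, z 75.1 mm (side camera). The nominal seat is x 218, z 75. It did not move between looks before and after the finger left.

**Other things:** The tape roll, ink bottle, spare roller and water bottle were found within about 5 mm of their first positions, which is close to the detector's own noise. The blue look-alike was not touched.

**Disagreements:**
- My fitted ramp frame seems off by about 2–4 mm along the track, because the stop's face measured x 245–246 instead of 248. This fits the small shortfall in the roller's x.
- While lowering behind the roller, the hand overshot by about 9 mm, so the fingertip came to about 7 mm above the run-in. I saw no sign of contact and corrected it.

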